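Find the high spot of a plywood roller with a dial gauge

TASK

Check the plywood roller that lies with its shaft in the V-rests: first lower the dial gauge by its black top knob until the plunger rests on the roller with the dial reading about 6 mm, and then turn the shaft by its spokes, keeping it seated in the V-rests, to find the roller's high spot. Leave the shaft with the high spot straight up under the plunger, where the dial reads its highest, and be gentle: never run the plunger to the end of its travel, and leave everything else where it is.

Things in the scene. Friction and masses are not known exactly. Their poses are not given: they have to be found in the camera images.
- knob (a point): Centre of the black round push knob (28 mm across, 14 mm high, top 7 mm above this point) on top of the dial gauge, straight above the plunger. Pushed straight down it slides the gauge down a steel column; this takes 7 to 15 N and it stays where left. The column (22 mm thick, top 231 mm above the table) stands 80 mm to the +y side. z is up, x along the shaft, away from the spokes.
- carriage (a joint): How far the gauge has been lowered on its column, in m; 0 is fully up, 0.05 is the lower end. At the start it is 0 to 12 mm and the plunger hangs clear of the roller; at 0 the free plunger's tip is 127 mm above the table.
- needle (a joint): Angle of the dial's needle in rad: 0.4 rad per mm that the plunger is pushed in (2.4 rad is 6 mm); 0 with the plunger free and the needle at the top, growing clockwise seen from the dial's front. The dial, 84 mm across, leans back and faces away from the robot and 40 degrees upward; a tick each mm, a long tick each 3 mm (0, 3 ... 15).
- plunger: The gauge's upright sprung plunger with a ball tip; the origin is the lowest point of the tip, which stands straight above the shaft's axis, in line with the middle of the roller. Travel 15 mm; its spring pushes with 1.2 N when free and 0.15 N more for each mm.
- shaft: Loose steel shaft, 20 mm thick, 205 mm long, about 0.6 kg, lying level in two V-rests, its axis 75 mm above the table. Its x axis is the shaft's axis, pointing away from the spoked hub; the origin is on the axis.
- roller_mid (a point): Point on the shaft's axis at the middle of the plywood roller (52 mm across, 24 mm wide), under the plunger. The roller is stuck on the shaft 3 mm off centre, so its top rises and falls by 6 mm in a turn like a cosine, to about 104 mm above the table with the high spot up. Where the high spot lies is not known: at the start anywhere round but at least 40 degrees from straight up.
- hub (a point): Hub centre at the shaft's end nearest the robot, in the plane of its four spokes; turns with the shaft. Spokes (7 mm rods) lie along its +z, -z, +y and -y axes, each with a black 18 mm ball centred 45 mm out; one is up at the start. A ball can be pushed sideways between two open fingers from above, tips just below its middle (deeper, a leaning spoke wedges); it takes 1 to 4 N and stays where left.
- stand: The fixed gauge stand: steel base plate 225 by 190 mm and 16 mm thick carrying the two V-rests and the column; origin under it on the table, straight under the shaft's origin; x along the shaft, z up.
- disc_stack: Stack of plywood discs, 60 mm across, 22 mm high, beside the stand. Leave alone. Origin at its underside.
- spare_roller: Spare plywood roller standing on end, 52 mm across, 24 mm high, beside the stand. Leave alone. Origin at its underside.
- vee_blank: Steel block 50 by 30 by 30 mm beside the column. Leave alone. Origin at its underside.
- hex_driver: Driver lying beside the stand, 150 mm long, 22 mm high. Leave alone. Origin at its underside.
- glue: White glue bottle, 48 mm across, 130 mm high. Leave alone. Origin at its underside.
- cup: Grey cup, 72 mm across, 85 mm high. Leave alone. Origin at its underside.
- tag_a: Small plywood plate 70 by 50 by 4 mm. Leave alone. Origin at its underside.
- clamp_block: Wooden block 60 by 45 by 35 mm. Leave alone. Origin at its underside.

How it is judged:
On the way, in this order (a step that is already met when the one before it is completed fails the run):
1. the gauge is lowered: the plunger presses on the roller and the dial reads 4.5 to 7.5 mm (value of joint needle between 1.8 and 3 rad and contact force between plunger and shaft above 0.5 N), for 0.3 s.
2. the roller's high spot is under the plunger (height (world z) of plunger above 0.1033 m and contact force between plunger and shaft above 0.5 N), for 0.2 s.
At the end, for the whole second after the job is handed in: The plunger rests on the roller, its tip at most about 0.2 mm lower than with the high spot straight up (high spot within about 20 degrees of straight up); the shaft is at rest, seated in the V-rests within 5 mm of where it lay (all of step 2 and distance of each of shaft, hub from where it was at the start of the episode below 0.005 m and angular speed of shaft below 0.05 rad/s); the robot touches nothing.
It fails at once if the plunger is run to the end of its travel (above 14.5 mm) or pressed on the roller with more than 9 N (value of joint needle above 5.8 rad or contact force between plunger and shaft above 9 N).
It fails at once if the shaft is lifted or shoved out of the V-rests (more than 6 mm) (distance of any of shaft, hub from where it was at the start of the episode above 0.006 m).
It fails at once if a bystander is moved by more than 20 mm (distance of any of disc_stack, spare_roller, vee_blank, hex_driver, glue, cup, tag_a, clamp_block from where it was at the start of the episode above 0.02 m).
It also fails if it takes over 67 s, if anything falls off the work surface, if the arm or the gripper's body presses on something with over 40 N, if the wrist force passes 120 N, or if a joint passes its speed limit or range.

ROBOT

A 6-joint arm with a two-finger parallel gripper is mounted at the origin on the work surface. World frame = base frame: x ahead of the robot, y to its left, z up, the work surface at z = 0. Lengths are in m, angles in rad, forces in N, time in s.
With the tool pointing down it reaches from about 0.35 to 0.975 m from the base axis. Payload 4.9 kg.
Tool frame: the origin (TCP) lies midway between the tips of the shut fingers; the grasp point (between the pads) lies ctrl.grip_depth behind it (ctrl.grip_depth is the distance from the TCP to the grasp point, in m); z points along the fingers, y is the line along which they close (so a half turn about z gives the same grasp; the last joint's range is limited). The gripper opens to 85 mm and grips with 20 to 120 N. Pads are 22 mm wide; open, the fingers measure 114 mm over their backs; the gripper's body (76 mm by 85 mm) begins 54 mm behind the grasp point. The pads swing forward as they close: fully open they stand 13 mm farther back than shut.
Start: joints at [1.094, 0.053, 1.613, -0, 1.476, -0.119], TCP at [0.219, 0.585, 0.231] pointing down, gripper open.
Joint ranges: [-3.01, 3.01], [-1.01, 2.22], [0.06, 2.58], [-1.02, 4.17], [0.09, 2.62], [-3.14, 3.14]. Speed limits (rad/s): [2.57, 2.57, 3.14, 3.14, 3.14, 3.14].

INTERFACE

Orientations are given as a rotation vector (axis times angle).
In Python, from station import ctrl, get_image, camera_model gives the robot as it stands. The module is installed in compiled form; this text tells all that it offers.
- The arm moves only by the shell command python3 -m crank 'ROWS' [FORCE]. ROWS is JSON, a list of rows, each a list of 7 numbers: the shift along the tool's x, y, z in mm, then the turn, a rotation vector about the tool's x, y, z in rad, then the opening, from -1 (shut) to 1 (fully open). A call has exactly 10 rows; each row shifts and turns the commanded pose from where the row before left it, along the tool's axes as they then stand; what a row does not reach is not made up. A row lasts 1/12 s, in which the tool goes at most 41.7 mm and 7.16 degrees, less where a joint would pass 70% of its speed; a pose out of reach is approached as far as the arm can. A call with a gripper value outside its range is refused whole. The fingers move at their own pace and stop on an object; FORCE is the grip in N (left out, the last holds). Time passes only in rows, so rows that do not move let the fingers close, or fill a call up. It gives the time, the measured TCP pose, the force, the opening and the grip force at its end, in the units of the state.
- ctrl.get_obs(): the state, without advancing time (a new reading comes with each control period).
- get_image(name): name is "side" or "top" or "wrist"; returns the picture (400x640x3 uint8, red, green, blue); there is no depth.
- camera_model(name): a dict with "vertical_fov" (degrees; the focal length in pixels is half the picture's height over the tangent of half this angle, whatever the lens; pixels are square), "cx", "cy" (the principal point, pixels), "k1" (the pictures are not rectified: a ray, as slopes to the right and down, at radius r is drawn at 1 + k1 r^2 times it, then the intrinsics apply), "R" (3x3) and "t" (3): a world point X has camera coordinates R X + t; the wrist camera has in their place "hand_eye" (4x4, takes a point from camera to tool coordinates, whose origin is the TCP and whose axes are the flange's). Camera axes: x right, y down, z forward; pixel columns grow to the right and rows downward; lengths in m; the calibration is good to about 2 mm. A picture is of the moment at which its call begins: read the wrist's pose just before it. camera_model takes no time and is no camera call.
- ctrl.finish_job(): hands the job in; it is judged then, once.
The state is a dict: "t": time; "q": joint angles; "dq": joint speeds; "effort": joint torques, N m; "tool_pos": TCP position; "tool_rot": TCP orientation; "contact_force": force on the tool from outside, world axes, zero at the start; "wrist_torque": the same for the moment, N m; "opening": finger opening in m; "grip_force": force on a finger pad.
Only numpy, scipy, OpenCV 4.12 (cv2) and the standard library are available. Lean on these libraries where they do the work, as an engineer would, in place of code of your own. Each camera call takes 0.05 s, during which the arm holds its last target. There are 200 camera calls.

## Working session

There is one attempt and no reset: what is moved stays moved. The work goes in short steps, Python scripts to look and compute and a shell command to move; the robot and the scene stay as the last step left them, time stands still between calls to the robot, and variables do not carry over. Pictures are saved under pics/ and viewed, at most 10 in all, crops included, and the job is handed in when it is done.

```bash
mkdir -p pics; cat > h.py <<'E'
import numpy as np, cv2
from station import ctrl,get_image,camera_model
from scipy.spatial.transform import Rotation as Ro
def K(m):
    f=200/np.tan(np.radians(m['vertical_fov'])/2); return f
def pose(m,obs=None):
    if 'R' in m: return np.array(m['R']),np.array(m['t'])
    o=obs; T=np.eye(4);T[:3,:3]=Ro.from_rotvec(o['tool_rot']).as_matrix();T[:3,3]=o['tool_pos']
    C=np.linalg.inv(T@np.array(m['hand_eye'])); return C[:3,:3],C[:3,3]
def ray(m,u,v,obs=None):
    f=K(m);d=np.array([(u-m['cx'])/f,(v-m['cy'])/f]);s=d.copy()
    for _ in range(20): s=d/(1+m['k1']*(s@s))
    R,t=pose(m,obs); return -R.T@t, R.T@np.array([s[0],s[1],1])
def onz(m,u,v,z,obs=None):
    c,d=ray(m,u,v,obs); return c+d*(z-c[2])/d[2]
def proj(m,X,obs=None):
    R,t=pose(m,obs);p=R@np.array(X)+t;s=p[:2]/p[2];s=s*(1+m['k1']*(s@s));return s*K(m)+[m['cx'],m['cy']]
def tri(rs):
    A=0;b=0
    for c,d in rs:
        d=d/np.linalg.norm(d);P=np.eye(3)-np.outer(d,d);A=A+P;b=b+P@c
    return np.linalg.solve(A,b)
def shot(n,name):
    o=ctrl.get_obs();im=get_image(n);cv2.imwrite(f'pics/{name}.png',im[:,:,::-1]);return im,o
E
python3 - <<'E'
from h import *
for n in('side','top'): shot(n,n+'0');m=camera_model(n);R,t=pose(m);print(n,m['vertical_fov'],m['k1'],-R.T@t,R[2])
print(ctrl.get_obs(),ctrl.grip_depth)
E
```

```text
side 57.297157335002154 -0.036751547316578925 [0.39043216 0.66569025 0.8629361 ] [ 0.18412927 -0.68560927 -0.70429848]
top 51.43424053009609 -0.049016845478543826 [ 0.37396106 -0.01883707  1.17916006] [ 0.16505132  0.02816237 -0.98588282]
{'t': 0.1, 'q': array([ 1.09400816e+00,  5.33001209e-02,  1.61416916e+00, -3.49058945e-05,
        1.47596685e+00, -1.18988322e-01]), 'dq': array([ 0.00142975, -0.00082876, -0.00224341,  0.00053576,  0.00016297,
        0.00110611]), 'effort': array([-1.30628127e-04, -3.94904494e+01, -3.71363926e+01, -1.61825342e-04,
        3.90785848e-03, -1.72014143e-05]), 'tool_pos': array([0.21862665, 0.58491598, 0.23017274]), 'tool_rot': array([-5.58941740e-01, -3.09095295e+00,  2.78376921e-03]), 'contact_force': array([-0.42965478, -1.47139717,  0.10694008]), 'wrist_torque': array([0.02825176, 0.06334406, 0.10511026]), 'grip_force': 0.0, 'opening': 0.08547521736439416} 0.0187
```

View pics/side0.png

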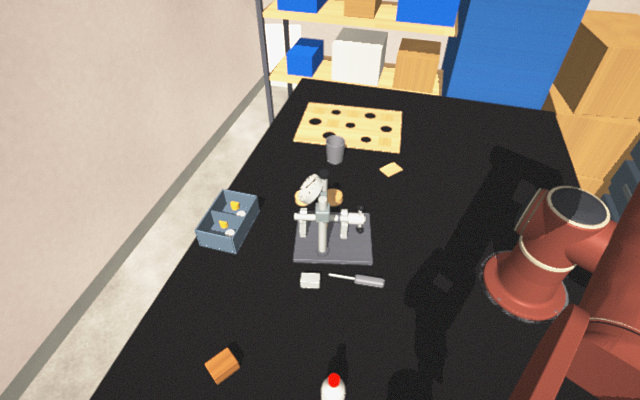

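View pics/top0.png

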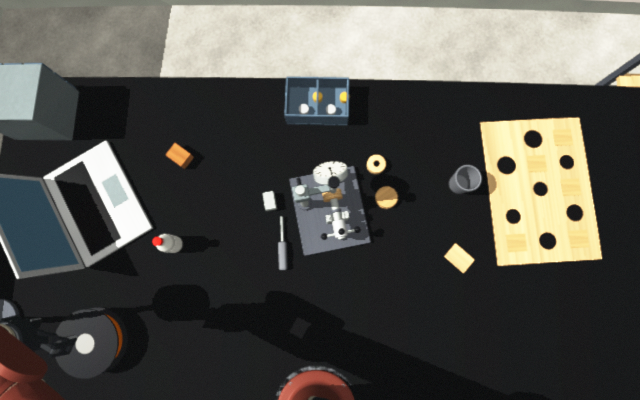

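Side: the stand is at about (333,235). Top: the base plate spans (290-370,165-255), the black knob is near (334,182), the hub near (340,230), and the dial at (330,172). I'll zoom in on both.

```bash
python3 - <<'E'
import cv2,numpy as np
a=cv2.imread('pics/top0.png')[155:260,280:380];b=cv2.imread('pics/side0.png')[165:270,285:385]
r=lambda i:cv2.resize(i,(400,420),interpolation=cv2.INTER_CUBIC)
im=np.hstack([r(a),r(b)]);im=np.clip(im*1.5,0,255).astype('uint8');cv2.imwrite('pics/z.png',im)
E
```

```text
(no output)
```

View pics/z.png

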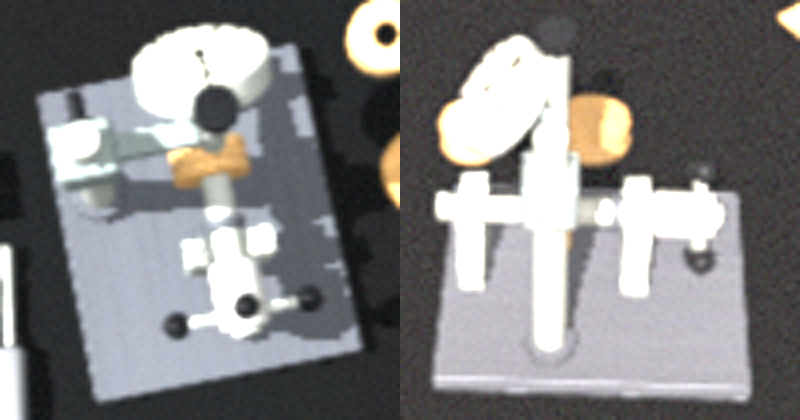

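The top crop shows the knob at (215,108), hub balls at (176,325), (247,306) and (310,297), and plate corners at (38,95), (296,45), (362,350) and (100,402). In the side crop the knob is at (556,35), the up ball at (706,170) and the +y ball at (700,262).

```bash
python3 - <<'E'
from h import *
T=camera_model('top');S=camera_model('side')
t=lambda u,v:(280+u/4-.4,155+v/4-.4)
s=lambda u,v:(285+(u-400)/4-.4,165+v/4-.4)
c=[onz(T,*t(*p),.016) for p in [(38,95),(296,45),(362,350),(100,402)]]
for p in c:print('corner',p)
print('centre',np.mean(c,0))
d=(c[0]-c[3]);e=c[1]-c[2];print('yaw x',np.degrees(np.arctan2(d[1],d[0])),np.degrees(np.arctan2(e[1],e[0])),np.linalg.norm(d),np.linalg.norm(c[0]-c[1]))
d=c[0]-c[1];print('yaw y-90',np.degrees(np.arctan2(d[1],d[0]))-90)
d=c[3]-c[2];print('yaw y-90',np.degrees(np.arctan2(d[1],d[0]))-90)
print('knob',tri([ray(T,*t(215,108)),ray(S,*s(556,35))]))
print('upball',tri([ray(T,*t(247,306)),ray(S,*s(706,170))]))
print('+yball',tri([ray(T,*t(176,325)),ray(S,*s(700,262))]), onz(T,*t(176,325),.075))
print('-yball',onz(T,*t(310,297),.075))
print('coltop',onz(T,*t(90,133),.231))
print(camera_model('wrist'))
E
```

```text
corner [0.62879756 0.09315585 0.016     ]
corner [ 0.66972224 -0.09122716  0.016     ]
corner [ 0.45221256 -0.13995127  0.016     ]
corner [0.41145058 0.04161434 0.016     ]
centre [ 0.54054574 -0.02410206  0.016     ]
yaw x 13.34065271556177 12.626323087575834 0.22337465998584694 0.18887012477920978
yaw y-90 12.514201627918553
yaw y-90 12.65326440070065
knob [ 0.57356605 -0.03098084  0.24455426]
upball [ 0.47077022 -0.05560217  0.12270392]
+yball [ 0.4619922  -0.01037189  0.07676775] [ 0.46169848 -0.01036461  0.075     ]
-yball [ 0.48256822 -0.09902014  0.075     ]
coltop [0.55973942 0.04124194 0.231     ]
{'vertical_fov': 71.66379836115082, 'cx': 316.4959825374848, 'cy': 202.86967442337155, 'k1': 0.0013265228707517688, 'hand_eye': array([[-1.52018104e-04, -9.62242457e-01, -2.72193738e-01,
         6.81259347e-02],
       [ 9.99999925e-01, -2.43392321e-04,  3.01933225e-04,
        -2.04572143e-04],
       [-3.56782834e-04, -2.72193671e-01,  9.62242422e-01,
        -1.41630287e-01],
       [ 0.00000000e+00,  0.00000000e+00,  0.00000000e+00,
         1.00000000e+00]])}
```

```bash
python3 -m crank '[[0,0,-8,0,0,0.122,-1],[0,0,-8,0,0,0.122,-1],[0,0,-8,0,0,0.122,-1],[0,0,-8,0,0,0.122,-1],[0,0,-8,0,0,0.122,-1],[0,0,-8,0,0,0.122,-1],[0,0,-8,0,0,0.122,-1],[0,0,-8,0,0,0.122,-1],[0,0,-8,0,0,0.122,-1],[0,0,-8,0,0,0.122,-1]]'
python3 -m crank '[[0,0,0,0,0,0.122,-1],[0,0,0,0,0,0.122,-1],[0,0,0,0,0,0.122,-1],[0,0,0,0,0,0.122,-1],[0,0,0,0,0,0.122,-1],[0,0,0,0,0,0.122,-1],[0,0,0,0,0,0.122,-1],[0,0,0,0,0,0.122,-1],[0,0,0,0,0,0.122,-1],[0,0,0,0,0,0.122,-1]]'
cat >> h.py <<'E'
def go(X,yaw=None):
    o=ctrl.get_obs();R=Ro.from_rotvec(o['tool_rot']).as_matrix()
    print('t',o['t'],'tcp',o['tool_pos'],'yaw',np.degrees(np.arctan2(R[1,0],R[0,0])),'z',R[:,2],'F',o['contact_force'])
    print('tool mm',(R.T@(np.array(X)-o['tool_pos'])*1000).round(1))
E
python3 -c "
from h import *
go([.5736,-.031,.30])"
```

```text
t: 0.93
tool_pos: [0.2187, 0.5851, 0.3109]
tool_rot: [2.236, 2.207, -0.002]
contact_force: [-0.5, -0.1, 0.0]
opening: 0.0002
grip_force: 0.0
t: 1.77
tool_pos: [0.2187, 0.5852, 0.3105]
tool_rot: [3.096, 0.528, -0.001]
contact_force: [0.3, -0.6, 0.5]
opening: -0.0001
grip_force: 0.0
t 1.7667 tcp [0.21873346 0.58516177 0.31053833] yaw 19.353452734245938 z [-5.68406167e-04 -1.09834776e-03 -9.99999235e-01] F [ 0.28946731 -0.60414827  0.5136844 ]
tool mm [130.6 698.9  11. ]
```

```bash
python3 -m crank '[[0,0,0,0,0,0.114,-1],[11.6,37.7,0,0,0,0,-1],[11.6,37.7,0,0,0,0,-1],[11.6,37.7,0,0,0,0,-1],[11.6,37.7,0,0,0,0,-1],[11.6,37.7,0,0,0,0,-1],[11.6,37.7,0,0,0,0,-1],[11.6,37.7,0,0,0,0,-1],[11.6,37.7,0,0,0,0,-1],[11.6,37.7,0,0,0,0,-1]]' >/dev/null
python3 -m crank '[[11.6,37.7,0,0,0,0,-1],[11.6,37.7,0,0,0,0,-1],[11.6,37.7,0,0,0,0,-1],[11.6,37.7,0,0,0,0,-1],[11.6,37.7,0,0,0,0,-1],[11.6,37.7,0,0,0,0,-1],[11.6,37.7,0,0,0,0,-1],[11.6,37.7,0,0,0,0,-1],[11.6,37.7,0,0,0,0,-1],[0,0,0,0,0,0,-1]]'
python3 -c "
from h import *
im,o=shot('wrist','w1');print(proj(camera_model('wrist'),[.5736,-.031,.2516],o))
go([.5736,-.031,.27])"
```

```text
t: 3.43
tool_pos: [0.5784, -0.0333, 0.3097]
tool_rot: [3.12, 0.35, -0.003]
contact_force: [-0.8, -0.0, -0.9]
opening: -0.0001
grip_force: 0.0
[311.32627586 224.47826138]
t 3.4833 tcp [ 0.57736026 -0.03071384  0.30982939] yaw 12.901809083352253 z [-2.44731670e-03  1.66374267e-04 -9.99996991e-01] F [ 0.08327879  1.37614286 -0.34270461]
tool mm [-3.6 -0.5 39.8]
```

View pics/w1.png

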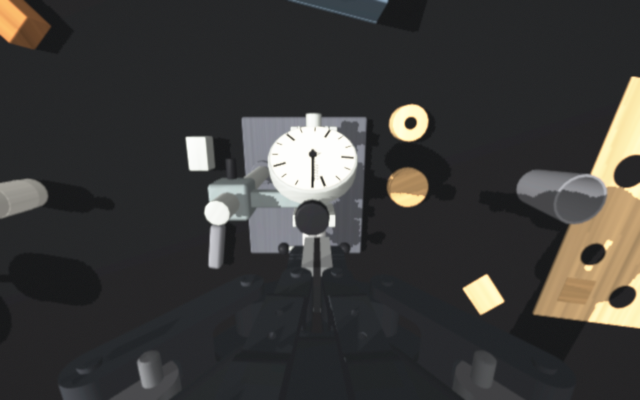

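Wrist view: the needle points down, which is 0 (dial top), with its pivot at (312,154). The knob is at (312,217).

```bash
python3 - <<'E'
from h import *
W=camera_model('wrist');T=camera_model('top');S=camera_model('side')
o=ctrl.get_obs()
im=cv2.imread('pics/w1.png')
g=cv2.cvtColor(im,6)
m=(g<22).astype('uint8');n,l,s,c=cv2.connectedComponentsWithStats(m[195:240,290:336]);print(s,c)
rw=ray(W,312,217,o)
print('3ray',tri([rw,ray(T,333.35,181.6),ray(S,323.6,173.35)]))
for z in(.245,.252):print(onz(W,312,217,z,o))
print(onz(T,333.35,181.6,.245))
E
```

```text
[[   0    0   46   45 2070]] [[22.5 22. ]]
3ray [ 0.57430092 -0.02989478  0.24407743]
[ 0.57621664 -0.0278795   0.245     ]
[ 0.57856449 -0.02746998  0.252     ]
[ 0.57326111 -0.03098948  0.245     ]
```

```bash
python3 -m crank '[[-2,-1,7,0,0,0,-1],[0,0,7,0,0,0,-1],[0,0,7,0,0,0,-1],[0,0,7,0,0,0,-1],[0,0,7,0,0,0,-1],[0,0,7,0,0,0,-1],[0,0,5,0,0,0,-1],[0,0,3,0,0,0,-1],[0,0,2,0,0,0,-1],[0,0,2,0,0,0,-1]]'
python3 -m crank '[[0,0,2,0,0,0,-1],[0,0,2,0,0,0,-1],[0,0,1.5,0,0,0,-1],[0,0,1.5,0,0,0,-1],[0,0,1,0,0,0,-1],[0,0,1,0,0,0,-1],[0,0,1,0,0,0,-1],[0,0,1,0,0,0,-1],[0,0,1,0,0,0,-1],[0,0,0,0,0,0,-1]]'
```

```text
t: 4.32
tool_pos: [0.5747, -0.0273, 0.2573]
tool_rot: [3.121, 0.36, 0.0]
contact_force: [0.4, -0.3, 0.6]
opening: -0.0
grip_force: 0.0
t: 5.15
tool_pos: [0.5747, -0.0273, 0.247]
tool_rot: [3.121, 0.36, 0.001]
contact_force: [-2.6, 0.9, 5.6]
opening: -0.0002
grip_force: 2.8
```

```bash
python3 -m crank '[[0,0,1,0,0,0,-1],[0,0,1,0,0,0,-1],[0,0,1,0,0,0,-1],[0,0,1,0,0,0,-1],[0,0,1,0,0,0,-1],[0,0,1,0,0,0,-1],[0,0,1,0,0,0,-1],[0,0,1,0,0,0,-1],[0,0,1,0,0,0,-1],[0,0,0,0,0,0,-1]]'
cat >> h.py <<'E'
def dial(n,name,X=None):
    """crop round the dial, unwarped to a circle with dial top up"""
    m=camera_model(n);im,o=shot(n,name);im=im[:,:,::-1]
    k=o['tool_pos'] if X is None else np.array(X)
    return m,im,o
E
python3 - <<'E'
from h import *
im,o=shot('wrist','w2');im=im[:,:,::-1]
c=cv2.resize(im[60:240,220:410],None,fx=3,fy=3,interpolation=cv2.INTER_CUBIC);cv2.imwrite('pics/w2c.png',c);print(o['contact_force'])
E
```

```text
t: 5.98
tool_pos: [0.5746, -0.0273, 0.238]
tool_rot: [3.121, 0.36, 0.001]
contact_force: [-2.9, -0.4, 6.0]
opening: -0.0
grip_force: 2.9
[-2.87938667 -0.35140766  6.01083161]
```

View pics/w2c.png

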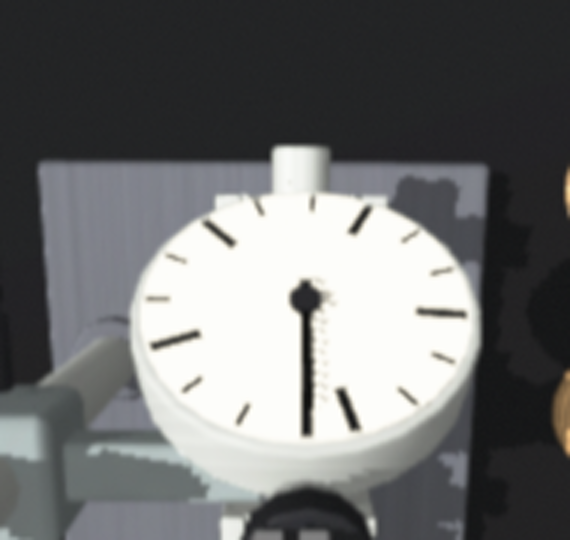

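Needle still at 0 (pointing down at (307,435) in the crop). The long ticks for 3, 6, 9, 12 and 15 mm are at (175,340), (218,233), (360,220), (442,313) and (347,410). I'll fit the dial plane from these so any camera can read the needle.

```bash
cat > fit.py <<'E'
from h import *
from scipy.optimize import least_squares
o=ctrl.get_obs();W=camera_model('wrist')
P=np.array([(305,297),(175,340),(218,233),(360,220),(442,313),(347,410)])/3+[220-.33,60-.33]
a=np.r_[0,np.arange(3,16,3)*.4];rr=np.r_[0,np.ones(5)]
y=np.radians(12.8);u=np.array([np.cos(y),np.sin(y),0]);v=np.array([-np.sin(y),np.cos(y),0]);z=np.array([0,0,1.])
def pts(C,r,A):return [C+r_*(np.sin(t)*v+np.cos(t)*E_) for r_,t in zip(r,A)]
E_=-np.sin(np.radians(40))*u+np.cos(np.radians(40))*z
def res(p):return np.ravel([proj(W,X,o)-q for X,q in zip(pts(o['tool_pos']+p[:3],rr*p[3],a),P)])
s=least_squares(res,[.03,0,-.03,.03]);print(s.x,np.abs(s.fun).max())
np.save('dial.npy',np.r_[s.x,o['tool_pos']])
E
python3 fit.py
cat >> h.py <<'E'
_y=np.radians(12.8);u=np.array([np.cos(_y),np.sin(_y),0]);v=np.array([-np.sin(_y),np.cos(_y),0])
E_=-np.sin(np.radians(40))*u+np.array([0,0,np.cos(np.radians(40))])
def read(n,K0,name,off=(0,0)):
    """needle angle rad; K0 = TCP position that would touch the knob top; off = pixel correction"""
    p=np.load('dial.npy');im,o=shot(n,name);g=cv2.cvtColor(im,7).astype('f4');m=camera_model(n)
    C=np.array(K0)+p[:3];A=np.arange(0,6.2832,.02)
    c=[]
    for R in np.linspace(.35,.75,15)*p[3]:
        xy=np.array([proj(m,C+R*(np.sin(t)*v+np.cos(t)*E_),o)+off for t in A],'f4')
        c.append(cv2.remap(g,xy[None,:,0],xy[None,:,1],1)[0])
    c=255-np.mean(c,0);c=cv2.GaussianBlur(np.tile(c,3)[None],(0,0),4)[0][len(A):2*len(A)]
    i=c.argmax();w=np.clip(c-np.median(c)-.5*(c.max()-np.median(c)),0,None)
    d=(A-A[i]+np.pi)%(2*np.pi)-np.pi;w[abs(d)>.4]=0
    r=A[i]+(w*d).sum()/w.sum();print('needle',round(r,3),'mm',round(r/.4,2),'contrast',c.max(),np.median(c));return r
E
python3 -c "
from h import *
read('wrist',ctrl.get_obs()['tool_pos'],'w3')"
```

```text
[-0.47919145 -0.20016003 -4.61217742  0.77548028] 1.732391001714518
needle 6.265 mm 15.66 contrast 149.8747 2.000018
```

```bash
sed -i 's/p\[3\],a/.0335,a/; s/\[.03,0,-.03,.03\]/[.03,0,-.03]/; s/np.r_\[s.x,o/np.r_[s.x,.0335,o/' fit.py; python3 fit.py
python3 -c "
from h import *
o=ctrl.get_obs();print(o['tool_pos'])
read('wrist',o['tool_pos'],'w3')
read('top',o['tool_pos'],'t3');read('side',o['tool_pos'],'s3')"
```

```text
[ 0.04391614  0.00597259 -0.06368946] 1.7324316005446576
[ 0.57465803 -0.02731769  0.23800211]
needle 6.265 mm 15.66 contrast 149.86159 2.000018
needle 2.349 mm 5.87 contrast 211.39708 199.46825
needle 4.572 mm 11.43 contrast 55.508495 12.226525
```

```bash
python3 -m crank '[[0,0,1,0,0,0,-1],[0,0,1,0,0,0,-1],[0,0,1,0,0,0,-1],[0,0,1,0,0,0,-1],[0,0,1,0,0,0,-1],[0,0,1,0,0,0,-1],[0,0,0,0,0,0,-1],[0,0,0,0,0,0,-1],[0,0,0,0,0,0,-1],[0,0,0,0,0,0,-1]]'
python3 -c "
from h import *
read('wrist',ctrl.get_obs()['tool_pos'],'w4')"
```

```text
t: 7.07
tool_pos: [0.5746, -0.0273, 0.232]
tool_rot: [3.121, 0.36, 0.001]
contact_force: [-3.0, 0.6, 5.9]
opening: -0.0004
grip_force: 2.9
needle 6.264 mm 15.66 contrast 149.96068 2.0000217
```

```bash
python3 -m crank '[[0,0,1,0,0,0,-1],[0,0,1,0,0,0,-1],[0,0,1,0,0,0,-1],[0,0,1,0,0,0,-1],[0,0,1,0,0,0,-1],[0,0,0,0,0,0,-1],[0,0,0,0,0,0,-1],[0,0,0,0,0,0,-1],[0,0,0,0,0,0,-1],[0,0,0,0,0,0,-1]]'
python3 -c "
from h import *
read('wrist',ctrl.get_obs()['tool_pos'],'w5')"
```

```text
t: 7.95
tool_pos: [0.5747, -0.0273, 0.2269]
tool_rot: [3.121, 0.36, 0.001]
contact_force: [-3.9, 0.5, 5.1]
opening: 0.0001
grip_force: 2.9
needle 6.266 mm 15.66 contrast 149.18518 2.000021
```

```bash
python3 -m crank '[[0,0,1,0,0,0,-1],[0,0,1,0,0,0,-1],[0,0,1,0,0,0,-1],[0,0,1,0,0,0,-1],[0,0,1,0,0,0,-1],[0,0,0,0,0,0,-1],[0,0,0,0,0,0,-1],[0,0,0,0,0,0,-1],[0,0,0,0,0,0,-1],[0,0,0,0,0,0,-1]]'
python3 -c "
from h import *
read('wrist',ctrl.get_obs()['tool_pos'],'w6')"
```

```text
t: 8.83
tool_pos: [0.5747, -0.0273, 0.2219]
tool_rot: [3.121, 0.36, 0.001]
contact_force: [-2.6, 0.4, 5.1]
opening: -0.0
grip_force: 2.8
needle 6.266 mm 15.66 contrast 149.43683 2.0000174
```

```bash
python3 -m crank '[[0,0,1,0,0,0,-1],[0,0,1,0,0,0,-1],[0,0,1,0,0,0,-1],[0,0,1,0,0,0,-1],[0,0,0,0,0,0,-1],[0,0,0,0,0,0,-1],[0,0,0,0,0,0,-1],[0,0,0,0,0,0,-1],[0,0,0,0,0,0,-1],[0,0,0,0,0,0,-1]]'
python3 -c "
from h import *
read('wrist',ctrl.get_obs()['tool_pos'],'w7')"
```

```text
t: 9.72
tool_pos: [0.5747, -0.0273, 0.2183]
tool_rot: [3.12, 0.36, 0.001]
contact_force: [-3.0, 1.0, 7.3]
opening: 0.0001
grip_force: 3.6
needle 0.713 mm 1.78 contrast 143.35355 2.000113
```

```bash
python3 -m crank '[[0,0,1,0,0,0,-1],[0,0,1,0,0,0,-1],[0,0,1,0,0,0,-1],[0,0,1,0,0,0,-1],[0,0,0.2,0,0,0,-1],[0,0,0,0,0,0,-1],[0,0,0,0,0,0,-1],[0,0,0,0,0,0,-1],[0,0,0,0,0,0,-1],[0,0,0,0,0,0,-1]]'
python3 -c "
from h import *
read('wrist',ctrl.get_obs()['tool_pos'],'w8')"
```

```text
t: 10.6
tool_pos: [0.5747, -0.0273, 0.2144]
tool_rot: [3.121, 0.36, 0.001]
contact_force: [-5.0, 0.1, 8.6]
opening: 0.0001
grip_force: 4.1
needle 2.309 mm 5.77 contrast 145.88385 2.0000093
```

```bash
python3 -m crank '[[0,0,-6,0,0,0,-1],[0,0,-15,0,0,0,-1],[0,0,-20,0,0,0,-1],[-20,0,-15,0,0,0,-0.2],[-27,1,0,0,0,0,-0.2],[-27,1,0,0,0,0,-0.2],[-23,1,0,0,0,0,-0.2],[-10,1,0,0,0,0,-0.2],[0,0,0,0,0,0,-0.2],[0,0,0,0,0,0,-0.2]]'
python3 - <<'E'
from h import *
im,o=shot('wrist','w9');W=camera_model('wrist')
print(proj(W,[.4713,-.0552,.120],o))
go([.4715,-.055,.112])
b=im[:,:,::-1];cv2.imwrite('pics/w9c.png',cv2.resize(b[150:400,180:460],None,fx=2.2,fy=2.2))
E
```

```text
t: 11.48
tool_pos: [0.4717, -0.0556, 0.2684]
tool_rot: [3.121, 0.359, 0.002]
contact_force: [-0.1, -0.1, -0.2]
opening: 0.0348
grip_force: 0.0
[315.45438171 192.28056445]
t 11.5333 tcp [ 0.47198261 -0.05552183  0.26827782] yaw 13.160762499000631 z [ 9.39144375e-04  4.42912748e-05 -9.99999558e-01] F [-0.1236106   0.17386336  0.2042453 ]
tool mm [ -0.5  -0.6 156.3]
```

View pics/w9c.png

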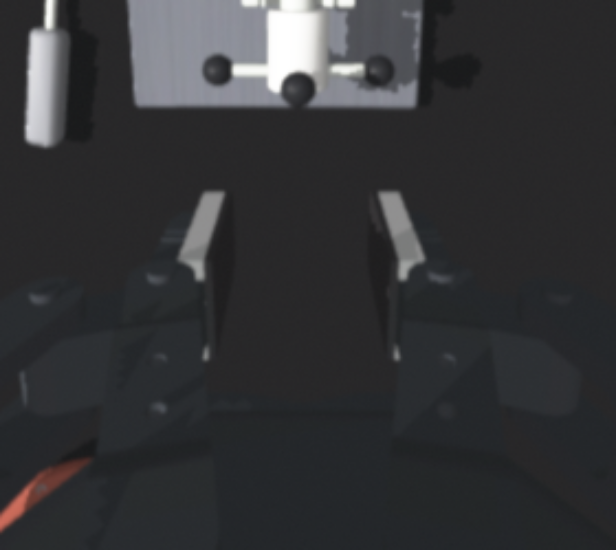

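The wrist picture shows the up ball at (315.5,191) in the full frame, within 1.5 px of the prediction, with the side balls level. Descending over the ball.

```bash
python3 -m crank '[[0,0,25,0,0,0,-0.2],[0,0,25,0,0,0,-0.2],[0,0,25,0,0,0,-0.2],[0,0,25,0,0,0,-0.2],[0,0,22,0,0,0,-0.2],[0,0,18,0,0,0,-0.2],[0,0,12,0,0,0,-0.2],[0,0,8,0,0,0,-0.2],[0,0,0,0,0,0,-0.4],[0,0,0,0,0,0,-0.4]]'
python3 - <<'E'
from h import *
im,o=shot('wrist','w10')
go([.4715,-.055,.108])
b=im[:,:,::-1];cv2.imwrite('pics/w10c.png',cv2.resize(b[150:400,180:460],None,fx=2.2,fy=2.2))
E
```

```text
t: 12.37
tool_pos: [0.4719, -0.0555, 0.1084]
tool_rot: [3.121, 0.361, 0.0]
contact_force: [0.9, -0.2, 0.5]
opening: 0.0258
grip_force: 0.0
t 12.4167 tcp [ 0.47231992 -0.05570778  0.10921899] yaw 13.174714242373764 z [ 1.69014365e-03 -4.35554842e-04 -9.99998477e-01] F [ 1.31955802 -0.60868791  0.39443803]
tool mm [-0.6 -0.9  1.2]
```

View pics/w10c.png

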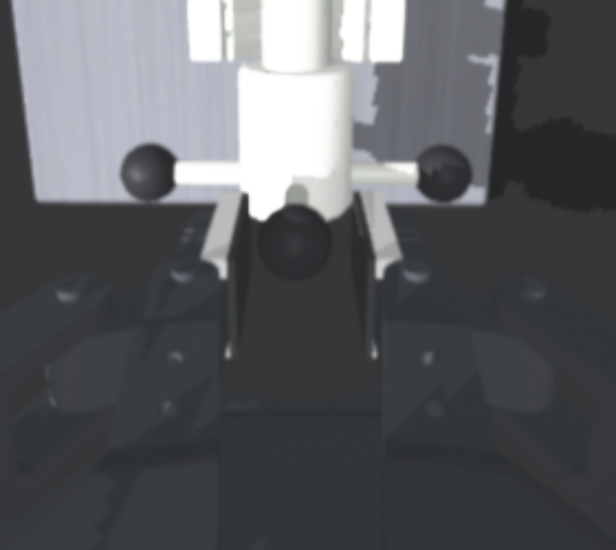

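Ball is centred between the pads at crop (295,243). I'll push it along tool +y about 45°, then rise to read the dial.

```bash
python3 -m crank '[[0,3.5,0,0,0,0,-0.4],[0,4,0.2,0,0,0,-0.4],[0,3.8,0.5,0,0,0,-0.4],[0,3.8,0.8,0,0,0,-0.4],[0,3.8,1.2,0,0,0,-0.4],[0,3.6,1.5,0,0,0,-0.4],[0,3.5,1.8,0,0,0,-0.4],[0,3.3,2.2,0,0,0,-0.4],[0,3.1,2.3,0,0,0,-0.4],[0,2.9,2.7,0,0,0,-0.4]]'
python3 -m crank '[[0,-2,0,0,0,0,-0.2],[0,0,-10,0,0,0,-0.2],[0,-5,-25,0,0,0,-0.2],[0,-10,-30,0,0,0,-0.2],[0,-10,-40,0,0,0,-0.2],[20,-10,-35,0,0,0,-0.2],[30,-20,-15,0,0,0,-0.2],[0,-10,0,0,0,0,-0.2],[0,0,0,0,0,0,-0.2],[0,0,0,0,0,0,-0.2]]'
python3 - <<'E'
from h import *
read('wrist',[.5747,-.0273,.2144],'w11')
go([.4715,-.055,.108])
E
```

```text
t: 13.25
tool_pos: [0.4796, -0.0903, 0.0948]
tool_rot: [3.121, 0.36, 0.001]
contact_force: [0.0, 1.6, 3.0]
opening: 0.0258
grip_force: 1.7
t: 14.08
tool_pos: [0.5121, -0.0131, 0.2493]
tool_rot: [3.12, 0.362, -0.002]
contact_force: [-0.5, -0.3, -0.8]
opening: 0.0345
grip_force: 0.0
needle 3.244 mm 8.11 contrast 126.67683 1.0005373
t 14.1333 tcp [ 0.5116935  -0.01348602  0.24856758] yaw 13.182271303185312 z [-2.51271247e-03 -3.43189741e-04 -9.99996784e-01] F [ 0.1397355   0.59383476 -0.69847244]
tool mm [-48.2  31.3 140.7]
```

```bash
cat >> h.py <<'E'
H=np.array([.4713,-.0552,.075])
def ball(th):  # th deg from up, towards tool +y (-v)
    t=np.radians(th);return H+.045*(np.cos(t)*np.array([0,0,1])-np.sin(t)*v)
E
python3 - <<'E'
from h import *
W=camera_model('wrist');b=cv2.imread('pics/w11.png')
o=ctrl.get_obs();c=np.clip(cv2.resize(b[100:320,200:420],None,fx=2.7,fy=2.7).astype(float)*1.8,0,255).astype('uint8')
for th in(45,-45,135):
    p=(proj(W,ball(th),o)-[200,100])*2.7;cv2.circle(c,tuple(int(x) for x in p),3,(0,255,0),1);print(th,p)
cv2.imwrite('pics/w11c.png',c)
E
```

```text
45 [468.35645097 367.96329524]
-45 [312.23418934 366.99916781]
135 [442.65932662 317.32713021]
```

View pics/w11c.png

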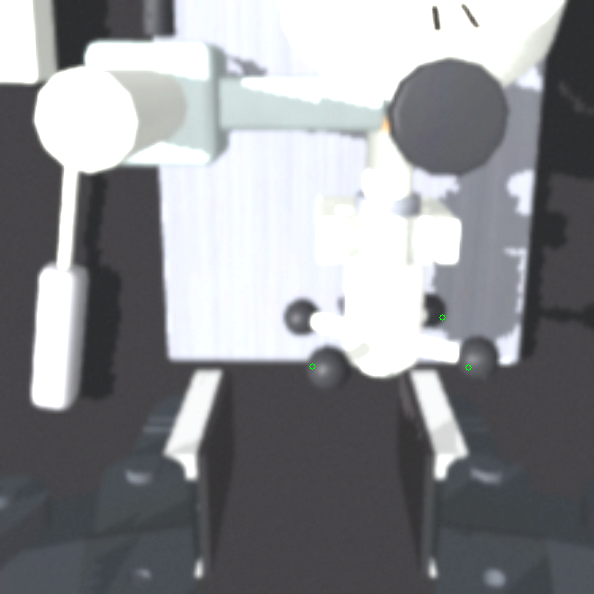

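Balls are at (478,357) and (328,368) in the crop, so the shaft turned about 55°. Fitting the two readings, the high spot is now about 95° away, continuing in the same direction. Next I'll take the ball at -35°.

```bash
python3 -m crank '[[-24,3,0,0,0,0,-0.2],[-24,2.5,10,0,0,0,-0.2],[0,0,25,0,0,0,-0.2],[0,0,25,0,0,0,-0.2],[0,0,25,0,0,0,-0.2],[0,0,25,0,0,0,-0.2],[0,0,20,0,0,0,-0.2],[0,0,12,0,0,0,-0.2],[0,0,6.5,0,0,0,-0.2],[0,0,0,0,0,0,-0.4]]'
python3 -c "
from h import *
go(ball(-35)-np.array([0,0,.012]))"
```

```text
t: 14.97
tool_pos: [0.4657, -0.0298, 0.0994]
tool_rot: [-3.12, -0.359, 0.006]
contact_force: [0.1, 0.6, 0.4]
opening: 0.0256
grip_force: 0.0
t 14.9667 tcp [ 0.46568158 -0.02982513  0.09940937] yaw 13.113433020530652 z [-3.84251052e-03  6.73098168e-04 -9.99992391e-01] F [0.11664645 0.57178055 0.39187586]
tool mm [-0.1  0.2 -0.5]
```

```bash
python3 -m crank '[[0,3.5,0,0,0,0,-0.4],[0,3.5,-2,0,0,0,-0.4],[0,3.3,-1.9,0,0,0,-0.4],[0,3.8,-1.4,0,0,0,-0.4],[0,3.6,-1.3,0,0,0,-0.4],[0,3.9,-0.8,0,0,0,-0.4],[0,3.8,-0.5,0,0,0,-0.4],[0,3.9,0,0,0,0,-0.4],[0,3.9,0,0,0,0,-0.4],[0,3.9,0.4,0,0,0,-0.4]]'
python3 -m crank '[[0,3.8,0.8,0,0,0,-0.4],[0,3.8,1.2,0,0,0,-0.4],[0,3.6,1.5,0,0,0,-0.4],[0,3.5,1.8,0,0,0,-0.4],[0,3.3,2.1,0,0,0,-0.4],[0,0,0,0,0,0,-0.4],[0,0,0,0,0,0,-0.4],[0,0,0,0,0,0,-0.4],[0,-3,0,0,0,0,-0.4],[0,0,0,0,0,0,-0.2]]'
python3 -m crank '[[0,0,-10,0,0,0,-0.2],[0,-5,-25,0,0,0,-0.2],[0,-10,-30,0,0,0,-0.2],[0,-10,-40,0,0,0,-0.2],[20,-10,-35,0,0,0,-0.2],[30,-10,-15,0,0,0,-0.2],[0,-10,0,0,0,0,-0.2],[0,0,0,0,0,0,-0.2],[0,0,0,0,0,0,-0.2],[0,0,0,0,0,0,-0.2]]'
python3 - <<'E'
from h import *
read('wrist',[.5747,-.0273,.2144],'w12')
go([.4715,-.055,.108])
W=camera_model('wrist');b=cv2.imread('pics/w12.png')
o=ctrl.get_obs();c=np.clip(cv2.resize(b[100:320,200:420],None,fx=2.7,fy=2.7).astype(float)*1.8,0,255).astype('uint8')
for th in(40,-50):
    p=(proj(W,ball(th),o)-[200,100])*2.7;cv2.circle(c,tuple(int(x) for x in p),3,(0,255,0),1);print(th,p)
cv2.imwrite('pics/w12c.png',c)
E
```

```text
t: 15.8
tool_pos: [0.4758, -0.0663, 0.1088]
tool_rot: [3.121, 0.36, -0.0]
contact_force: [-0.4, 3.1, 1.0]
opening: 0.0259
grip_force: 1.1
t: 16.63
tool_pos: [0.4789, -0.0799, 0.1014]
tool_rot: [-3.121, -0.361, 0.0]
contact_force: [0.7, -0.4, 0.2]
opening: 0.0339
grip_force: 0.0
t: 17.47
tool_pos: [0.514, -0.0156, 0.2549]
tool_rot: [-3.121, -0.36, 0.005]
contact_force: [0.4, -0.5, -0.5]
opening: 0.0346
grip_force: 0.0
needle 4.086 mm 10.21 contrast 105.55845 1.0147039
t 17.5167 tcp [ 0.51397106 -0.01574859  0.25482282] yaw 13.1316775886269 z [-2.94063659e-03  1.55725503e-04 -9.99995664e-01] F [-0.71263308 -0.6013345   0.41873281]
tool mm [-49.9  28.7 146.9]
40 [453.12981032 368.15409521]
-50 [299.82311678 362.16136326]
```

View pics/w12c.png

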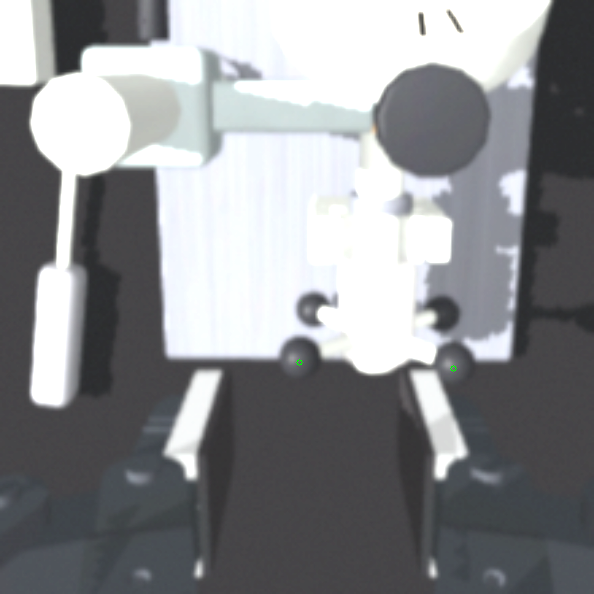

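```bash
python3 -m crank '[[20,8,0,0,0,0,-0.2],[20,8,0,0,0,0,-0.2],[17,9,5,0,0,0,-0.2],[0,0,10,0,0,0,-0.2],[0,0,10,0,0,0,-0.2],[0,0,0,0,0,0,-0.2],[0,0,0,0,0,0,-0.2],[0,0,0,0,0,0,-0.2],[0,0,0,0,0,0,-0.2],[0,0,0,0,0,0,-0.2]]'
python3 - <<'E'
from h import *
read('wrist',[.5747,-.0273,.2144],'w13')
go([.4715,-.055,.108])
b=cv2.imread('pics/w13.png');cv2.imwrite('pics/w13c.png',cv2.resize(b[60:240,220:410],None,fx=3,fy=3,interpolation=cv2.INTER_CUBIC))
E
```

```text
t: 18.35
tool_pos: [0.5765, -0.0267, 0.2324]
tool_rot: [3.12, 0.36, 0.002]
contact_force: [-0.6, -1.0, 0.6]
opening: 0.0342
grip_force: 0.0
needle 4.32 mm 10.8 contrast 120.77769 1.0001469
t 18.4 tcp [ 0.57658889 -0.02667378  0.23234786] yaw 13.173060457017778 z [ 1.32993781e-03 -2.33205284e-04 -9.99999088e-01] F [-0.54078765 -0.40478295  0.74717103]
tool mm [-108.9    3.6  124.2]
```

View pics/w13c.png

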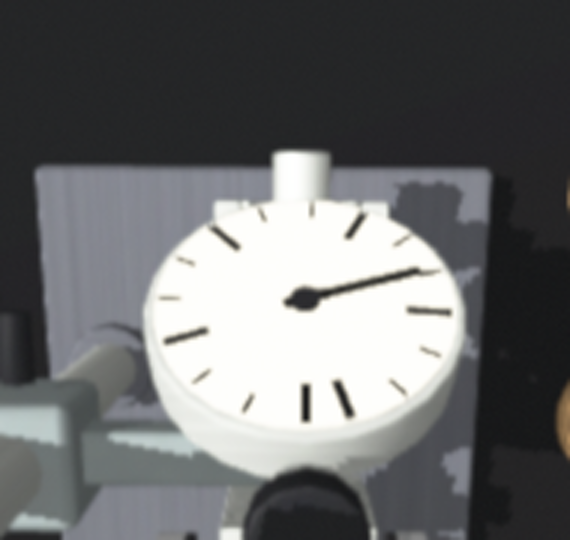

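The needle points to (420,270), right on the 11 mm tick, so we're near the top. I'll turn about 13° more with the ball at -50° and compare from the same hover pose.

```bash
python3 -m crank '[[-30,0,-10,0,0,0,-0.2],[-30,0,-5,0,0,0,-0.2],[-30,-11,0,0,0,0,-0.2],[-19,-20,10,0,0,0,-0.2],[0,0,35,0,0,0,-0.2],[0,0,40,0,0,0,-0.2],[0,0,35,0,0,0,-0.2],[0,0,20,0,0,0,-0.2],[0,0,12,0,0,0,-0.2],[0,0,0,0,0,0,-0.4]]'
python3 -c "
from h import *
go(ball(-50)-np.array([0,0,.012]))"
```

```text
t: 19.23
tool_pos: [0.4618, -0.0211, 0.0923]
tool_rot: [-3.12, -0.36, 0.006]
contact_force: [-0.8, 1.9, 0.1]
opening: 0.026
grip_force: 0.6
t 19.2333 tcp [ 0.46176932 -0.02110101  0.09227465] yaw 13.172608305337524 z [-4.03023672e-03  6.24678448e-04 -9.99991683e-01] F [-0.75912543  1.85271674  0.1183383 ]
tool mm [1.7 0.9 0.3]
```

```bash
python3 -m crank '[[0,2,0,0,0,0,-0.4],[0,1.3,-1,0,0,0,-0.4],[0,1.3,-1.4,0,0,0,-0.4],[0,1.3,-1.4,0,0,0,-0.4],[0,1.3,-1.4,0,0,0,-0.4],[0,1.3,-1.3,0,0,0,-0.4],[0,0,0,0,0,0,-0.4],[0,0,0,0,0,0,-0.4],[0,-2.5,0,0,0,0,-0.4],[0,0,0,0,0,0,-0.2]]'
python3 -m crank '[[0,0,-10,0,0,0,-0.2],[0,0,-25,0,0,0,-0.2],[0,0,-35,0,0,0,-0.2],[0,0,-40,0,0,0,-0.2],[10,10,-35,0,0,0,-0.2],[30,15,0,0,0,0,-0.2],[35,5,0,0,0,0,-0.2],[34,0,5,0,0,0,-0.2],[0,0,5,0,0,0,-0.2],[0,0,0,0,0,0,-0.2]]'
python3 - <<'E'
from h import *
go([.5766,-.0267,.2324])
E
```

```text
t: 20.07
tool_pos: [0.4664, -0.0274, 0.1034]
tool_rot: [3.119, 0.361, 0.007]
contact_force: [-0.7, 0.0, -0.3]
opening: 0.0341
grip_force: 0.0
t: 20.9
tool_pos: [0.5784, -0.0317, 0.2354]
tool_rot: [-3.121, -0.361, 0.003]
contact_force: [-0.3, 0.3, -0.8]
opening: 0.0345
grip_force: 0.0
t 20.9 tcp [ 0.57838938 -0.03165612  0.23542908] yaw 13.197397475178544 z [-1.88745065e-03 -4.87563860e-05 -9.99998218e-01] F [-0.28576605  0.30054234 -0.79358767]
tool mm [-0.6 -5.2  3. ]
```

```bash
python3 -m crank '[[-0.6,-5.2,3,0,0,0,-0.2],[0,0,0,0,0,0,-0.2],[0,0,0,0,0,0,-0.2],[0,0,0,0,0,0,-0.2],[0,0,0,0,0,0,-0.2],[0,0,0,0,0,0,-0.2],[0,0,0,0,0,0,-0.2],[0,0,0,0,0,0,-0.2],[0,0,0,0,0,0,-0.2],[0,0,0,0,0,0,-0.2]]'
python3 - <<'E'
from h import *
go([.5766,-.0267,.2324])
read('wrist',[.5747,-.0273,.2144],'w14')
# needle tip direction directly in pixels for w13 and w14
for n in('w13','w14'):
    g=cv2.imread(f'pics/{n}.png',0)[60:240,220:410];m=(g<70).astype('uint8')
    k,l,s,c=cv2.connectedComponentsWithStats(m[60:150,45:160])
    for i in range(1,k):
        if s[i,4]>60:
            ys,xs=np.nonzero(l==i);P=np.c_[xs,ys].astype('f4');vx,vy,x0,y0=cv2.fitLine(P,2,0,.01,.01).ravel();print(n,s[i],c[i],np.degrees(np.arctan2(vy,vx)))
E
```

```text
t: 21.73
tool_pos: [0.5758, -0.0267, 0.233]
tool_rot: [-3.121, -0.36, 0.0]
contact_force: [-0.6, -0.1, -0.3]
opening: 0.0343
grip_force: 0.0
t 21.7333 tcp [ 0.57584531 -0.02670159  0.23295068] yaw 13.163414231533718 z [-1.34984299e-04  1.45521585e-05 -9.99999991e-01] F [-0.59223402 -0.07083405 -0.2500327 ]
tool mm [0.7 0.2 0.6]
needle 4.349 mm 10.87 contrast 118.68737 1.0006971
w13 [51 33 32 10 70] [61.24285714 37.95714286] -14.369023
w13 [112  59   3  31  68] [113.29411765  76.57352941] -88.086815
w14 [112  59   3  31  64] [113.34375   76.578125] -88.14819
```

```bash
python3 -m crank '[[-17,-5,-12,0,0,0,-0.2],[-20,-10,-10,0,0,0,-0.2],[-20,-10,0,0,0,0,-0.2],[0,0,0,0,0,0,-0.2],[0,0,0,0,0,0,-0.2],[0,0,0,0,0,0,-0.2],[0,0,0,0,0,0,-0.2],[0,0,0,0,0,0,-0.2],[0,0,0,0,0,0,-0.2],[0,0,0,0,0,0,-0.2]]'
python3 - <<'E'
from h import *
im,o15=shot('wrist','w15');W=camera_model('wrist')
T=lambda p,r:dict(tool_pos=np.array(p),tool_rot=np.array(r))
for n,o,ths in(('w12',T([.51397,-.01575,.25482],[-3.121,-.36,.005]),(40,-50)),('w15',o15,(53,-37))):
    g=cv2.resize(cv2.imread(f'pics/{n}.png',0)[180:250,270:420],None,fx=4,fy=4,interpolation=cv2.INTER_CUBIC)
    g=cv2.convertScaleAbs(g,alpha=2)
    h=cv2.HoughCircles(g,cv2.HOUGH_GRADIENT,1.5,60,param1=60,param2=18,minRadius=20,maxRadius=36)
    print(n,(h[0][:8]/4+[270,180,0]).round(1).tolist())
    for t in ths:print(t,proj(W,ball(t),o).round(1))
E
```

```text
t: 22.62
tool_pos: [0.5149, -0.0154, 0.2547]
tool_rot: [-3.121, -0.36, 0.001]
contact_force: [0.9, -0.8, 0.9]
opening: 0.0345
grip_force: 0.0
w12 [[363.2, 215.4, 7.1], [316.3, 214.7, 6.2], [368.1, 233.4, 7.1], [311.4, 232.3, 8.0], [381.2, 224.8, 8.4], [337.7, 229.7, 8.8], [384.2, 200.8, 7.5], [276.9, 242.4, 6.2]]
40 [367.7 236.3]
-50 [310.9 234.1]
w15 [[313.3, 216.2, 6.8], [359.8, 215.8, 6.5], [354.6, 241.3, 8.0], [314.1, 234.6, 8.0], [370.7, 233.1, 7.1], [384.2, 225.6, 8.8], [276.9, 242.4, 6.2], [386.1, 186.9, 7.6]]
53 [372.8 235.1]
-37 [317.6 237.8]
```

```bash
python3 -c "
from h import *
go(ball(-44)-np.array([0,0,.012]))"
```

```text
t 22.6667 tcp [ 0.51489762 -0.01538272  0.25477012] yaw 13.162359184419119 z [-4.78230762e-04  8.58346345e-05 -9.99999882e-01] F [-0.61788168  0.02062789 -0.59571759]
tool mm [-51.3  -2.4 159.4]
```

```bash
python3 -m crank '[[-25,-1,0,0,0,0,-0.2],[-26,-1.4,14,0,0,0,-0.2],[0,0,25,0,0,0,-0.2],[0,0,30,0,0,0,-0.2],[0,0,30,0,0,0,-0.2],[0,0,25,0,0,0,-0.2],[0,0,20,0,0,0,-0.2],[0,0,15,0,0,0,-0.2],[0,0,0,0,0,0,-0.4],[0,0,0,0,0,0,-0.4]]'
python3 -m crank '[[0,2,0,0,0,0,-0.4],[0,1.5,0,0,0,0,-0.4],[0,1.5,-1,0,0,0,-0.4],[0,1.5,-1,0,0,0,-0.4],[0,1.5,-1,0,0,0,-0.4],[0,1.5,-1,0,0,0,-0.4],[0,0,0,0,0,0,-0.4],[0,0,0,0,0,0,-0.4],[0,-2.5,0,0,0,0,-0.4],[0,0,0,0,0,0,-0.2]]'
python3 -m crank '[[0,0,-10,0,0,0,-0.2],[0,0,-25,0,0,0,-0.2],[0,0,-35,0,0,0,-0.2],[0,0,-40,0,0,0,-0.2],[25,0,-35,0,0,0,-0.2],[26,-5,-13,0,0,0,-0.2],[0,0,0,0,0,0,-0.2],[0,0,0,0,0,0,-0.2],[0,0,0,0,0,0,-0.2],[0,0,0,0,0,0,-0.2]]'
python3 - <<'E'
from h import *
im,o15=shot('wrist','w16');W=camera_model('wrist')
g=cv2.resize(cv2.imread('pics/w16.png',0)[180:250,270:420],None,fx=4,fy=4,interpolation=cv2.INTER_CUBIC)
g=cv2.convertScaleAbs(g,alpha=2)
h=cv2.HoughCircles(g,cv2.HOUGH_GRADIENT,1.5,60,param1=60,param2=18,minRadius=20,maxRadius=36)
print((h[0][:8]/4+[270,180,0]).round(1).tolist())
for t in(53,-37,46,-44,136,-134):print(t,proj(W,ball(t),o15).round(1))
go([.5766,-.0267,.2324])
E
```

```text
t: 23.5
tool_pos: [0.4637, -0.0243, 0.0953]
tool_rot: [-3.12, -0.36, 0.004]
contact_force: [-1.0, 1.2, -0.7]
opening: 0.0258
grip_force: 0.7
t: 24.33
tool_pos: [0.4674, -0.0315, 0.1021]
tool_rot: [3.119, 0.361, 0.006]
contact_force: [-0.1, -0.6, 0.2]
opening: 0.0339
grip_force: 0.0
t: 25.17
tool_pos: [0.5126, -0.0153, 0.2555]
tool_rot: [-3.121, -0.359, 0.004]
contact_force: [-0.7, 0.7, -0.5]
opening: 0.0342
grip_force: 0.0
[[359.4, 213.2, 6.2], [312.6, 214.3, 6.7], [316.3, 232.3, 8.0], [371.8, 231.2, 8.8], [355.7, 227.8, 8.8], [386.4, 223.7, 8.0], [276.9, 242.4, 6.2], [358.3, 242.8, 6.2]]
53 [373.4 232.7]
-37 [318.2 235.4]
46 [370.9 234.1]
-44 [314.5 234.1]
136 [361.2 216. ]
-134 [314. 216.]
t 25.2167 tcp [ 0.51258573 -0.01532878  0.25544154] yaw 13.134227470919898 z [-2.58704681e-03  2.08055418e-04 -9.99996632e-01] F [ 0.37718728 -0.4614652   0.79857846]
tool mm [59.8 25.6 22.9]
```

```bash
python3 -m crank '[[20,8,0,0,0,0,-0.2],[20,8,0,0,0,0,-0.2],[19,9,3,0,0,0,-0.2],[0.8,0.6,10,0,0,0,-0.2],[0,0,10,0,0,0,-0.2],[0,0,0,0,0,0,-0.2],[0,0,0,0,0,0,-0.2],[0,0,0,0,0,0,-0.2],[0,0,0,0,0,0,-0.2],[0,0,0,0,0,0,-0.2]]'
python3 - <<'E'
from h import *
read('wrist',[.5747,-.0273,.2144],'w17')
go([.5766,-.0267,.2324])
E
```

```text
t: 26.05
tool_pos: [0.5779, -0.0264, 0.2348]
tool_rot: [3.12, 0.36, 0.002]
contact_force: [0.2, -0.9, 0.3]
opening: 0.0336
grip_force: 0.0
needle 4.368 mm 10.92 contrast 120.37966 1.0000297
t 26.1 tcp [ 0.57792982 -0.02635763  0.23475911] yaw 13.17190587844492 z [ 1.31999110e-03 -2.45558684e-04 -9.99999099e-01] F [-0.03671512 -0.57540829 -0.79528836]
tool mm [-1.4  0.   2.4]
```

```bash
python3 -m crank '[[-30,0,-10,0,0,0,-0.2],[-30,0,-5,0,0,0,-0.2],[-30,-8,0,0,0,0,-0.2],[-19,-17,10,0,0,0,-0.2],[0,0,35,0,0,0,-0.2],[0,0,40,0,0,0,-0.2],[0,0,35,0,0,0,-0.2],[0,0,20,0,0,0,-0.2],[0,0,12,0,0,0,-0.2],[0,0,0,0,0,0,-0.4]]'
python3 -c "
from h import *
go(ball(-40.5)-np.array([0,0,.012]))"
```

```text
t: 26.93
tool_pos: [0.4646, -0.0269, 0.0947]
tool_rot: [-3.12, -0.36, 0.006]
contact_force: [-0.8, -0.4, -0.1]
opening: 0.0262
grip_force: 0.0
t 26.9333 tcp [ 0.46460494 -0.0268656   0.0946829 ] yaw 13.171897097197682 z [-3.73056812e-03  1.40796607e-05 -9.99993041e-01] F [-0.84519402 -0.39562888 -0.13831502]
tool mm [ 0.2 -0.1 -2.5]
```

```bash
python3 -m crank '[[0,2.5,-2,0,0,0,-0.4],[0,2.2,-0.5,0,0,0,-0.4],[0,2.2,-1.2,0,0,0,-0.4],[0,2.2,-1.2,0,0,0,-0.4],[0,2.2,-1.2,0,0,0,-0.4],[0,2.2,-1.2,0,0,0,-0.4],[0,2.2,-1.2,0,0,0,-0.4],[0,0,0,0,0,0,-0.4],[0,-3,0,0,0,0,-0.4],[0,0,0,0,0,0,-0.2]]'
python3 -m crank '[[0,0,-10,0,0,0,-0.2],[0,0,-25,0,0,0,-0.2],[0,0,-35,0,0,0,-0.2],[0,0,-40,0,0,0,-0.2],[25,-5,-35,0,0,0,-0.2],[25,-10,-10,0,0,0,-0.2],[0,0,0,0,0,0,-0.2],[0,0,0,0,0,0,-0.2],[0,0,0,0,0,0,-0.2],[0,0,0,0,0,0,-0.2]]'
python3 - <<'E'
from h import *
im,o15=shot('wrist','w18');W=camera_model('wrist')
g=cv2.resize(cv2.imread('pics/w18.png',0)[180:250,270:420],None,fx=4,fy=4,interpolation=cv2.INTER_CUBIC)
g=cv2.convertScaleAbs(g,alpha=2)
h=cv2.HoughCircles(g,cv2.HOUGH_GRADIENT,1.5,60,param1=60,param2=18,minRadius=20,maxRadius=36)
print((h[0][:8]/4+[270,180,0]).round(1).tolist())
for t in(70,60,-30,-20,150,-120):print(t,proj(W,ball(t),o15).round(1))
go([.5772,-.0266,.2335])
E
```

```text
t: 27.77
tool_pos: [0.4698, -0.0395, 0.1066]
tool_rot: [3.119, 0.36, 0.003]
contact_force: [-0.7, 0.4, 0.7]
opening: 0.0338
grip_force: 0.0
t: 28.6
tool_pos: [0.5122, -0.0139, 0.2577]
tool_rot: [-3.121, -0.359, 0.004]
contact_force: [0.1, -0.2, 0.2]
opening: 0.0342
grip_force: 0.0
[[307.7, 216.6, 6.7], [377.1, 225.9, 7.6], [353.4, 239.8, 8.4], [362.8, 210.9, 8.4], [329.1, 233.8, 7.6], [277.3, 242.4, 6.6], [384.9, 191.8, 8.4]]
70 [377.7 228.2]
60 [376.1 230.4]
-30 [323.7 235.6]
-20 [330.3 236.8]
150 [355.  213.9]
-120 [310.1 217.5]
t 28.65 tcp [ 0.51218861 -0.01393555  0.25766085] yaw 13.131319891084734 z [-2.54715940e-03  1.53697893e-04 -9.99996744e-01] F [-0.59752788 -0.29423304  0.83801452]
tool mm [60.5 27.1 24. ]
```

```bash
python3 -m crank '[[20,8,0,0,0,0,-0.2],[20,8,0,0,0,0,-0.2],[18.5,9,4,0,0,0,-0.2],[0.3,1,10,0,0,0,-0.2],[0,0,10,0,0,0,-0.2],[0,0,0,0,0,0,-0.2],[0,0,0,0,0,0,-0.2],[0,0,0,0,0,0,-0.2],[0,0,0,0,0,0,-0.2],[0,0,0,0,0,0,-0.2]]'
cat > cmp.py <<'E'
from h import *
from scipy.optimize import least_squares
p=np.load('dial.npy');C=np.array([.5747,-.0273,.2144])+p[:3]
# local needle measure: pivot and needle line by pixels, relative to the fixed 12 mm tick
for n in('w13','w14','w17','w19'):
    g=cv2.resize(cv2.imread(f'pics/{n}.png',0)[120:190,300:400],None,fx=4,fy=4,interpolation=cv2.INTER_CUBIC)
    k,l,s,c=cv2.connectedComponentsWithStats((g<130).astype('uint8'))
    out=[]
    for i in range(1,k):
        if s[i,4]>150 and s[i,2]>40 and s[i,3]<140:
            ys,xs=np.nonzero(l==i);q=np.c_[xs,ys].astype('f4');vx,vy,x0,y0=cv2.fitLine(q,2,0,.01,.01).ravel()
            out.append((s[i].tolist(),(c[i]/4+[300,120]).round(2).tolist(),round(float(np.degrees(np.arctan2(vy,vx))),2)))
    print(n,out)
E
python3 - <<'E'
from h import *
read('wrist',[.5747,-.0273,.2144],'w19')
go([.5766,-.0267,.2324])
E
python3 cmp.py
```

```text
t: 29.48
tool_pos: [0.5765, -0.0255, 0.236]
tool_rot: [3.12, 0.36, 0.002]
contact_force: [-0.3, 0.5, 0.3]
opening: 0.0341
grip_force: 0.0
needle 4.353 mm 10.88 contrast 117.19576 1.00014
t 29.5333 tcp [ 0.5766025  -0.02550707  0.23594256] yaw 13.173568418828687 z [ 1.39511710e-03 -2.25555092e-04 -9.99999001e-01] F [-0.38705923  0.4605017   0.48891399]
tool mm [-0.3  1.2  3.5]
w13 [([60, 118, 184, 56, 2276], [332.9, 156.7], -13.97), ([225, 171, 55, 9, 291], [363.01, 163.68], 3.76)]
w14 [([60, 117, 185, 53, 2228], [333.32, 155.89], -12.62), ([226, 166, 55, 9, 301], [363.07, 162.61], 3.92)]
w17 [([60, 129, 182, 51, 2190], [332.84, 158.51], -11.96), ([223, 176, 55, 9, 283], [362.64, 165.04], 4.21)]
w19 [([65, 122, 186, 51, 2139], [334.23, 156.81], -12.35), ([229, 170, 54, 8, 272], [363.68, 163.39], 4.19)]
```

Measured against the fixed 12 mm tick, the relative heights at 40, 46, 50 and 68° are 0, 0.067, 0.088 and 0.067 mm. That puts the peak at about 57°, so the shaft is within about 11° (0.06 mm) of it. The hand is clear, so I'm handing in.

```bash
python3 -c "
from station import ctrl
print(ctrl.finish_job())"
```

```text
the job is handed in; nothing more can be done
None
```

The job is handed in, with no verdict returned: the gauge was lowered to a reading of about 5.8 mm, and the shaft is left about 11° from its estimated high spot (about 0.06 mm below the peak; dial about 11 mm), with the hand clear of everything.

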